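# Shut the media cabinet and swing its latch across

## Robot

A 6-joint arm with a two-finger parallel gripper is mounted at the origin on the work surface. World frame = base frame: x ahead of the robot, y to its left, z up, the work surface at z = 0. Lengths are in mm, angles in rad, forces in N, time in s.
With the tool pointing down it reaches from about 275 to 1000 mm from the base axis. Payload 8.4 kg.
Tool frame: the origin (TCP) lies at the very end of the fingers, on their centre line; the grasp point (between the pads) lies 19 mm behind it; z points along the fingers, y is the direction in which the jaws open and shut (so a half turn about z gives the same grasp; the last joint's range is limited). The gripper opens to 85 mm and grips with 20 to 120 N. Pads are 22 mm wide; open, the fingers measure 114 mm over their backs; the gripper's body (76 mm by 85 mm) begins 54 mm behind the grasp point. The pads swing forward as they close: fully open they stand 13 mm farther back than shut.
Start: joints at [1.24, 0.353, 1.633, -0, 1.155, -0.002], TCP at [201.816, 591.522, 207.181] pointing down, gripper open.
Joint ranges: [-2.63, 2.63], [-0.92, 2.1], [0.06, 2.66], [-1.3, 4.44], [0, 2.69], [-3.02, 3.02]. Speed limits (rad/s): [2.22, 2.22, 2.79, 3.14, 3.14, 3.14].

## Interface

Orientations are given as [roll, pitch, yaw] about the fixed x, y, z axes, in that order (R = Rz(yaw) Ry(pitch) Rx(roll)).
In Python, from rig import r gives the robot as it stands.
- The arm moves only by the tool move_arm, never from a script. Its argument "increments" is a list of rows, each an object of numbers: "tx", "ty", "tz": the shift along the tool's x, y, z in cm; "rx", "ry", "rz": the turn, a rotation vector about the tool's x, y, z in degrees; "gripper": the gripper's target within -1 to 1 (fully open at 1, half-way at 0, shut at -1). A call has 1 to 12 rows; each row shifts and turns the commanded pose from where the row before left it, along the tool's axes as they then stand; what a row does not reach is not made up. A row lasts 1/10 s, in which the tool goes at most 50 mm and 8.59 degrees, less where a joint would pass 70% of its speed; a pose out of reach is approached as far as the arm can. A call is refused whole if a number of a shift passes 5 or a number of a turn 8.59, either way. A call with a gripper value outside its range is refused whole. The fingers move at their own pace and stop on an object; "squeeze" is the grip in N (left out, the last holds). Time passes only in rows, so rows that do not move let the fingers close. It gives the time, the measured TCP pose, the force and the opening at its end, in the units of the state.
- r.sense(): the state, without advancing time (a new reading comes with each control period).
- r.grab_frame(name): name is "side" or "top"; returns (picture, depth): 400x640x3 uint8, red, green, blue; 400x640 float32, mm along the optical axis (not along the pixel's ray), 0 where there is no reading.
- r.camera_model(name): a dict with "fx", "fy", "cx", "cy" (pixels), "k1" (the pictures are not rectified: a ray, as slopes to the right and down, at radius r is drawn at 1 + k1 r^2 times it, then the intrinsics apply), "R" (3x3) and "t" (3): a world point X has camera coordinates R X + t. Camera axes: x right, y down, z forward; pixel columns grow to the right and rows downward; lengths in mm; the calibration is good to about 2 mm. A picture is of the moment at which its call begins. camera_model takes no time and is no camera call.
- r.sign_off(): hands the job in, once; it reports no verdict.
Trained networks look in the newest picture that a camera, given by its name, has taken for a name from the list of things; names that differ only in an ending like _2 or _b are one class to them, and where a whole thing is asked for, a point or a joint stands for the part that bears it (a point fixed in the world has none). Each returns a list of dicts, best first, with "confidence" (0 to 1); they miss things now and then, are a little off and sometimes report something else, mostly with a low value. They report only what shows in the picture. A call takes as long as a camera call.
- r.cut_out(query, camera): "mask" (400x640 bool, what is visible of it) and "bbox" ([left, top, right, bottom] in pixels, round what is visible of it).
- r.place_of(query, camera): "location" ([row, column] in pixels: a listed point, or the origin of a listed thing).
The state is a dict: "clock": time; "qpos": joint angles; "qvel": joint speeds; "joint_efforts": joint torques, N m; "eef_pos": TCP position; "tcp_rot": TCP orientation; "contact_force": force on the tool from outside, world axes, zero at the start; "wrist_torque": the same for the moment, N m; "opening": opening from 0.0 (shut) to 1.0 (fully open).
Only numpy, scipy, OpenCV 4.12 (cv2) and the standard library are available. Lean on these libraries where they do the work, as an engineer would, in place of code of your own. Each camera call takes 0.05 s, during which the arm holds its last target. There are 200 camera calls.

## Task

Push the little cabinet's door fully shut with a fingertip, and only then push the steel latch arm on the cabinet's top round with one finger until it points squarely out across the top of the closed door, at right angles to it, hooked in front of the door's little stud. Only push the arm, never pinch it, and leave everything else where it stands; finish with the hand clear.

Things in the scene. Friction and masses are not known exactly. Their poses are not given: they have to be found in the camera images.
- cabinet: small wooden cabinet fixed on the sideboard, 150 deep (x) x 200 wide (y) x 150 high (z). Origin at the centre of its underside. Its open front looks along its own -x, its own +y is the hinge side, z up. Its top is a flat board whose upper face is 150 above the sideboard.
- door (a joint): angle of the wooden cabinet door about its upright hinge (rad): 0 fully shut against a stop, growing as it opens (clockwise from above), to 1.6. Stays where left (about 1 N at 150 mm from the hinge moves it). Leaf 14 thick, 142 high, upper edge 148 above the sideboard. A 20 mm pull knob, its face 18 off the leaf, sits 168 from the hinge and 56 above the sideboard.
- door_hinge (a point): point on the door's hinge axis, at the height of its upper edge, in the plane of the leaf's inner face (the outer face lies 14 beyond); at (-77, 98, 148) in the cabinet's frame. Shut, the leaf runs from here along the cabinet's own -y. A steel stud, 8 across and 14 tall, stands on the leaf's upper edge 158 from the hinge.
- door_edge (a point): upper outer corner of the door leaf at its free edge, moves with the door: 193 from the hinge axis along the leaf, on the outer face.
- latch (a joint): angle of the steel latch arm about its upright pivot (rad), growing counter-clockwise from above. 0: it points along the cabinet's own +y (parallel to the shut door, towards the hinge side); 1.571: squarely out over the shut door along the cabinet's own -x. Range -0.35 to 2.4, so no stop at the square position; stays where left (about 1.5 N at the tab moves it).
- latch_pivot (a point): point on the latch's pivot axis on the cabinet's upper face; at (-40, -60, 150) in the cabinet's frame. The round pivot boss is 26 across and 34 high. The arm is a bar 12 thick, 16 to 28 above the cabinet's upper face, with a nose 24 wide hanging to 4 above it at 52 to 58 from the pivot.
- latch_tab (a point): centre of the top of the upright finger tab at the arm's end, moves with the arm: 85 from the pivot axis, 186 above the sideboard. The tab is 26 long along the arm (72 to 98 from the pivot), 12 thick, from 8 to 36 above the cabinet's upper face.
- vase: stainless steel vase, 68 wide, 170 high, beside the cabinet; origin at the centre of its foot. Leave alone.
- bird: white porcelain bird, about 100 long, 80 high, beside the cabinet; origin at the centre of its foot. Leave alone.
- hub: grey plastic hub, 56 x 56 x 24 high, on the cabinet's top behind the latch; origin at the centre of its underside. Leave alone.
- remote_long: black remote, 150 x 42 x 18, inside the cabinet; origin at the centre of its underside. Leave alone.
- remote_short: black remote, 125 x 36 x 16, inside the cabinet; origin at the centre of its underside. Leave alone.
- battery_tube: upright spare battery tube, 26 wide, 74 high, inside the cabinet; origin at the centre of its underside. Leave alone.
- paperback: paperback book, 114 x 178 x 22 high, lying on the sideboard; origin at the centre of its underside. Leave alone.

How it is judged (in metres and radians):
On the way, in this order (a step that is already met when the one before it is completed fails the run):
1. the door is pushed fully shut while the latch arm is still turned aside (value of joint door below 0.045 rad and value of joint latch below 0.9 rad), for 0.2 s.
2. the latch arm is pushed round until it points squarely out across the shut door (value of joint latch between 1.38 and 1.76 rad and value of joint door below 0.045 rad), for 0.2 s.
At the end, for the whole second after the job is handed in: The door is shut (within 0.045 rad of its stop), the latch arm points squarely out across it (within about 0.19 rad, 11 degrees, of a right angle), both at rest, and every bystander within 20 mm of where it started (all of step 2 and velocity of joint door between -0.05 and 0.05 rad/s and velocity of joint latch between -0.05 and 0.05 rad/s and distance of each of vase, bird, hub, remote_long, remote_short, battery_tube, paperback from where it was at the start of the episode below 0.02 m); the robot touches nothing.
It fails at once if the latch arm is swung across (over 0.9 rad) while the door is still open by more than 0.1 rad (value of joint latch above 0.9 rad and value of joint door above 0.1 rad).
It fails at once if the latch arm is pinched (both its sides pressed by the fingers with over 8 N at once) ((contact force between the fingers and latch_c1 above 8 N or contact force between the fingers and latch_c2 above 8 N or contact force between the fingers and latch_c3 above 8 N) and (contact force between the fingers and latch_c4 above 8 N or contact force between the fingers and latch_c5 above 8 N or contact force between the fingers and latch_c6 above 8 N)).
It fails at once if the vase or the bird is tipped over (angle between any of vase, bird's own z axis and vertical above 0.4 rad).
It fails at once if another thing (vase, bird, hub, remotes, battery tube, paperback) is lifted, carried or shifted by more than 20 mm (distance of any of vase, bird, hub, remote_long, remote_short, battery_tube, paperback from where it was at the start of the episode above 0.02 m).
It also fails if it takes over 51 s, if anything falls off the work surface, if the arm or the gripper's body presses on something with over 40 N, if the wrist force passes 120 N, or if a joint passes its speed limit or range.

## Working session

There is one attempt and no reset: what is moved stays moved. The work goes in short steps, Python scripts to look and compute and a tool call to move; the robot and the scene stay as the last step left them, time stands still between calls to the robot, and variables do not carry over. Pictures are saved under pics/ and viewed, about 8 in all and at most 12, crops included, and the job is handed in when it is done.

Besides the shell and the picture viewer there is one more tool, called after ">>>" as name(argument=value, ...) on one line, values as JSON. move_arm: Moves the arm, as the interface text tells. Its arguments: {"type":"object","properties":{"increments":{"type":"array","items":{"type":"object","properties":{"tx":{"type":"number"},"ty":{"type":"number"},"tz":{"type":"number"},"rx":{"type":"number"},"ry":{"type":"number"},"rz":{"type":"number"},"gripper":{"type":"number"}}}},"squeeze":{"type":"number"}},"required":["increments"]}

```bash
mkdir -p pics; cat > h.py <<'E'
from rig import r
import numpy as np, cv2
def ray(cam,row,col):
    m=r.camera_model(cam); x=(col-m['cx'])/m['fx']; y=(row-m['cy'])/m['fy']
    u,v=x,y
    for _ in range(20):
        k=1+m['k1']*(u*u+v*v); u,v=x/k,y/k
    R=np.array(m['R']); t=np.array(m['t'])
    return -R.T@t, R.T@np.array([u,v,1.0])
def atz(cam,row,col,z):
    o,d=ray(cam,row,col); return o+d*(z-o[2])/d[2]
def atdepth(cam,row,col,dep):
    o,d=ray(cam,row,col); return o+d*dep
def proj(cam,X):
    m=r.camera_model(cam); c=np.array(m['R'])@np.array(X,float)+np.array(m['t']); u,v=c[0]/c[2],c[1]/c[2]
    k=1+m['k1']*(u*u+v*v); return v*k*m['fy']+m['cy'],u*k*m['fx']+m['cx']
E
python3 - <<'E'
from h import *
np.set_printoptions(precision=1,suppress=True)
im={}
for c in('side','top'):
    p,d=r.grab_frame(c); im[c]=(p,d); cv2.imwrite(f'pics/{c}0.png',p[:,:,::-1]); print(c,ray(c,200,320))
Z={'door_hinge':148,'door_edge':148,'latch_pivot':150,'latch_tab':186,'cabinet':0,'vase':0,'bird':0,'hub':150,'paperback':0}
for q,z in Z.items():
    for c in('side','top'):
        for o in r.place_of(q,c)[:2]:
            a,b=o['location']; print(q,c,round(o['confidence'],2),np.array([a,b]),atz(c,a,b,z))
print(r.sense())
E
```

```text
side (array([  62.7, -639.8,  942.2]), array([ 0.5,  0.5, -0.7]))
top (array([ 498.4,  -51.1, 1257.7]), array([ 0.1, -0. , -1. ]))
door_hinge side 0.66 [200.1 244. ] [556.9  83.9 148. ]
door_hinge top 0.55 [245.3 245. ] [564.3  85.4 148. ]
door_hinge top 0.36 [202.4 256. ] [656.5  63.7 148. ]
door_edge side 0.63 [230.5 302.4] [ 584.1 -106.8  148. ]
door_edge top 0.74 [239.9 336.1] [ 576.  -108.5  148. ]
latch_pivot side 0.56 [190.2 305.2] [695.2  -8.8 150. ]
latch_pivot side 0.23 [169.7 306.3] [760.8  50.5 150. ]
latch_pivot top 0.6 [181.9 284.4] [701.2   2.9 150. ]
latch_tab side 0.65 [175.1 271.2] [647.7  72.1 186. ]
latch_tab side 0.47 [231.7 299.6] [ 551.9 -130.2  186. ]
latch_tab top 0.73 [204.4 255.8] [646.9  60.1 186. ]
cabinet side 0.89 [216.3 285.8] [689.   70.5   0. ]
vase side 0.91 [206.5 229.3] [598.8 229.5   0. ]
vase top 0.77 [233.3 194.5] [601.9 226.1   0. ]
bird side 0.64 [228.1 345. ] [774.3 -92.6  -0. ]
bird side 0.36 [175.2 270. ] [788.5 249.7   0. ]
bird top 0.87 [168.7 325.9] [762. -92.   0.]
hub side 0.84 [166.6 306.4] [771.2  60.2 150. ]
hub side 0.44 [199.4 265.6] [596.7  42.3 150. ]
hub top 0.44 [247.7 242.6] [559.1  90.1 150. ]
paperback side 0.59 [201.1 245.1] [648.4 212.6   0. ]
paperback side 0.58 [337.9 391.4] [ 576. -406.    0.]
paperback top 0.98 [246.6 453.6] [ 570.3 -401.1    0. ]
{'clock': 1.0, 'qpos': array([ 1.2,  0.4,  1.6, -0. ,  1.2, -0. ]), 'qvel': array([-0.,  0.,  0., -0., -0., -0.]), 'joint_efforts': array([  0. , -60.5, -34.2,  -0. ,   0. ,   0. ]), 'eef_pos': array([201.8, 591.5, 207.2]), 'tcp_rot': array([-3.1,  0. ,  2.8]), 'contact_force': array([-0. ,  0.4, -0.2]), 'wrist_torque': array([-0.,  0.,  0.]), 'opening': 1.004435503616378}
```

```bash
python3 - <<'E'
import cv2,numpy as np
a=cv2.imread('pics/top0.png')[120:300,160:420];b=cv2.imread('pics/side0.png')[110:290,190:410]
cv2.imwrite('pics/c0.png',cv2.resize(a,None,fx=3,fy=3)); cv2.imwrite('pics/c1.png',cv2.resize(b,None,fx=3,fy=3))
E
```

```text
(no output)
```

View pics/c0.png

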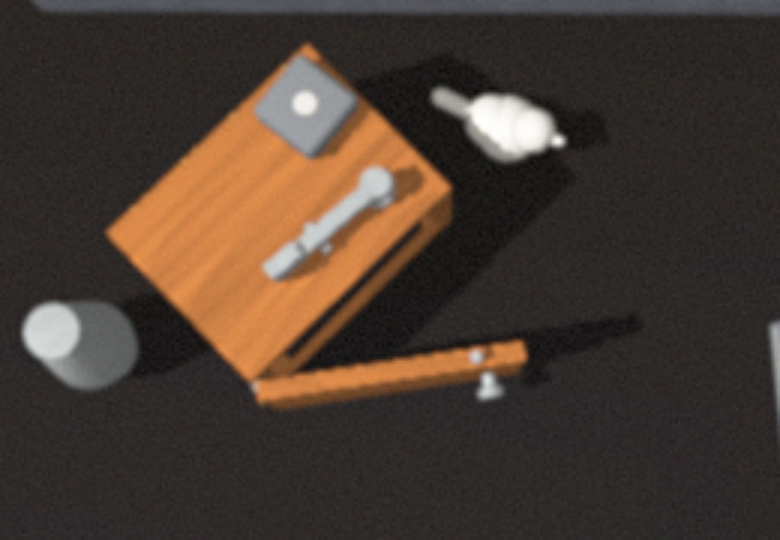

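View pics/c1.png

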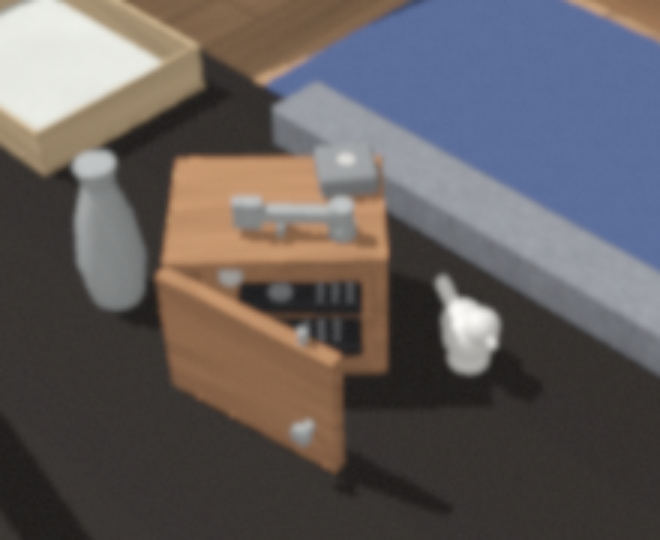

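The top crop shows the cabinet turned by about 45°: its top corners are at crop (308,42), (452,188), (252,382) and (107,232). The latch lies parallel to the front, with its boss at (377,182) and tab at (285,262). The door is ajar with its free edge at (526,355). The side crop agrees.

```bash
python3 - <<'E'
from h import *
np.set_printoptions(precision=1,suppress=True)
P=[(308,42),(452,188),(252,382),(107,232)] # own corners (+75,-100),(-75,-100),(-75,100),(75,100)
W=np.array([atz('top',y/3+120,x/3+160,150)[:2] for x,y in P]); L=np.array([(75,-100),(-75,-100),(-75,100),(75,100)])
print(W)
def fit(L,W):
    l=L-L.mean(0);w=W-W.mean(0); yaw=np.arctan2((l[:,0]*w[:,1]-l[:,1]*w[:,0]).sum(),(l*w).sum())
    R=np.array([[np.cos(yaw),-np.sin(yaw)],[np.sin(yaw),np.cos(yaw)]]); return yaw,R,W.mean(0)-R@L.mean(0)
yaw,R,t=fit(L,W); print('yaw',yaw,np.degrees(yaw),t,'res',W-(L@R.T+t))
S=[(175,157),(388,262),(160,262)] ; LS=np.array([(75,100),(-75,-100),(-75,100)]) 
WS=np.array([atz('side',y/3+110,x/3+190,150)[:2] for x,y in S]); print('side',WS, 'yaw',fit(LS,WS)[0],fit(LS,WS)[2])
f=lambda x,y:R@[x,y]+t
print('hinge',f(-77,98),'pivot',f(-40,-60),'shut free edge outer',f(-91,-95))
pv=f(-40,-60)
def td(cam,x,y,o,s,z): return atz(cam,y/s+o[1],x/s+o[0],z)[:2]
e=[td('top',285,258,(160,120),3,186),td('side',248,203,(190,110),3,186)]
print('tab',e,[R.T@(q-pv) for q in e])
for nm,q in(('edge top',td('top',526,368,(160,120),3,148)),('stud',td('top',478,355,(160,120),3,162)),('edge side',td('side',342,360,(190,110),3,148))):
    d=R.T@(q-f(-77,98)); print(nm,q,d,np.hypot(*d))
E
```

```text
[[808.   51.6]
 [699.6 -54. ]
 [559.9  87.2]
 [667.  193.3]]
yaw 0.7797286895682009 44.675163077524246 [683.6  69.5] res [[ 0.7  0.4]
 [-1.   0.3]
 [-0.1 -0.7]
 [ 0.3 -0.1]]
side [[669.5 197.7]
 [700.4 -56.3]
 [561.5  91.7]] yaw 0.7632366930950502 [684.9  70.9]
hinge [560.   85.1] pivot [697.4  -1.3] shut free edge outer [685.7 -62. ]
tab [array([643.5,  61.7]), array([643.1,  61.3])] [array([ 6. , 82.6]), array([ 5.4, 82.6])]
edge top [ 570.1 -106.9] [-127.7 -143.6] 192.180595577735
stud [578.2 -72.5] [ -97.7 -124.9] 158.5695028256891
edge side [ 588.  -108.5] [-116.2 -157.4] 195.61592655914106
```

>>> move_arm(increments=[{"rz": 8.5,"gripper": -1,"tz": -2},{"rz": 8.5},{"rz": 8.5},{"rz": 8.5},{"rz": 8.5},{"rz": 8.5},{"rz": 8.5},{"rz": 8.5},{"rz": 8.5},{"rz": 8.5},{"rz": 8.5},{"rz": 8.5}], squeeze=20)

```text
invalid input
```

>>> move_arm(increments=[{"tx": 0,"ty": 0,"tz": -2,"rx": 0,"ry": 0,"rz": 8.5,"gripper": -1},{"tx": 0,"ty": 0,"tz": 0,"rx": 0,"ry": 0,"rz": 8.5,"gripper": -1},{"tx": 0,"ty": 0,"tz": 0,"rx": 0,"ry": 0,"rz": 8.5,"gripper": -1},{"tx": 0,"ty": 0,"tz": 0,"rx": 0,"ry": 0,"rz": 8.5,"gripper": -1},{"tx": 0,"ty": 0,"tz": 0,"rx": 0,"ry": 0,"rz": 8.5,"gripper": -1},{"tx": 0,"ty": 0,"tz": 0,"rx": 0,"ry": 0,"rz": 8.5,"gripper": -1},{"tx": 0,"ty": 0,"tz": 0,"rx": 0,"ry": 0,"rz": 8.5,"gripper": -1},{"tx": 0,"ty": 0,"tz": 0,"rx": 0,"ry": 0,"rz": 8.5,"gripper": -1},{"tx": 0,"ty": 0,"tz": 0,"rx": 0,"ry": 0,"rz": 8.5,"gripper": -1},{"tx": 0,"ty": 0,"tz": 0,"rx": 0,"ry": 0,"rz": 8.5,"gripper": -1},{"tx": 0,"ty": 0,"tz": 0,"rx": 0,"ry": 0,"rz": 8.5,"gripper": -1},{"tx": 0,"ty": 0,"tz": 0,"rx": 0,"ry": 0,"rz": 8.5,"gripper": -1}])

```text
clock: 2.2
eef_pos: [201.8, 591.5, 227.2]
tcp_rot: [3.142, 0.0, 1.026]
contact_force: [0.1, -0.0, -0.3]
opening: -0.002
```

>>> move_arm(increments=[{"tx": 0,"ty": 0,"tz": 0,"rx": 0,"ry": 0,"rz": 7,"gripper": -1},{"tx": 0,"ty": 0,"tz": 0,"rx": 0,"ry": 0,"rz": 7,"gripper": -1},{"tx": -1.6,"ty": 4.3,"tz": 0,"rx": 0,"ry": 0,"rz": 0,"gripper": -1},{"tx": -1.6,"ty": 4.3,"tz": 0,"rx": 0,"ry": 0,"rz": 0,"gripper": -1},{"tx": -1.6,"ty": 4.3,"tz": 0,"rx": 0,"ry": 0,"rz": 0,"gripper": -1},{"tx": -1.6,"ty": 4.3,"tz": 0,"rx": 0,"ry": 0,"rz": 0,"gripper": -1},{"tx": -1.6,"ty": 4.3,"tz": 0,"rx": 0,"ry": 0,"rz": 0,"gripper": -1},{"tx": -1.6,"ty": 4.3,"tz": 0,"rx": 0,"ry": 0,"rz": 0,"gripper": -1},{"tx": -1.6,"ty": 4.3,"tz": 0,"rx": 0,"ry": 0,"rz": 0,"gripper": -1},{"tx": -1.6,"ty": 4.3,"tz": 0,"rx": 0,"ry": 0,"rz": 0,"gripper": -1},{"tx": -1.6,"ty": 4.3,"tz": 0,"rx": 0,"ry": 0,"rz": 0,"gripper": -1},{"tx": -1.6,"ty": 4.3,"tz": 0,"rx": 0,"ry": 0,"rz": 0,"gripper": -1}])

```text
clock: 3.4
eef_pos: [394.4, 173.2, 227.5]
tcp_rot: [3.141, -0.001, 0.788]
contact_force: [0.6, 0.3, -0.1]
opening: -0.0
```

>>> move_arm(increments=[{"tx": -1.7,"ty": 4.3,"tz": 0,"rx": 0,"ry": 0,"rz": 0,"gripper": -1},{"tx": -1.7,"ty": 4.3,"tz": 0,"rx": 0,"ry": 0,"rz": 0,"gripper": -1},{"tx": -1.7,"ty": 4.3,"tz": 0,"rx": 0,"ry": 0,"rz": 0,"gripper": -1},{"tx": -1.7,"ty": 4.3,"tz": 0,"rx": 0,"ry": 0,"rz": 0,"gripper": -1},{"tx": -1.7,"ty": 4.3,"tz": 0,"rx": 0,"ry": 0,"rz": 0,"gripper": -1},{"tx": -1.7,"ty": 4.3,"tz": 0,"rx": 0,"ry": 0,"rz": 0,"gripper": -1},{"tx": -1.6,"ty": 4.3,"tz": 0,"rx": 0,"ry": 0,"rz": 0.5,"gripper": -1},{"tx": 0,"ty": 0,"tz": 3.5,"rx": 0,"ry": 0,"rz": 0,"gripper": -1},{"tx": 0,"ty": 0,"tz": 3.5,"rx": 0,"ry": 0,"rz": 0,"gripper": -1},{"tx": 0,"ty": 0,"tz": 3.5,"rx": 0,"ry": 0,"rz": 0,"gripper": -1}])

```text
clock: 4.4
eef_pos: [524.3, -121.7, 121.2]
tcp_rot: [3.141, -0.001, 0.778]
contact_force: [-0.1, -0.3, -0.4]
opening: 0.001
```

```bash
cat >> h.py <<'E'
YAW=0.7797; RC=np.array([[np.cos(YAW),-np.sin(YAW)],[np.sin(YAW),np.cos(YAW)]]); TC=np.array([683.6,69.5])
own=lambda p:RC.T@(np.array(p)[:2]-TC)
E
python3 - <<'E'
from h import *
s=r.sense(); print(s['eef_pos'],own(s['eef_pos']),s['tcp_rot'],s['qpos'],s['contact_force'])
p,d=r.grab_frame('side'); cv2.imwrite('pics/s1.png',cv2.resize(p[110:310,190:440],None,fx=3,fy=3)[:,:,::-1])
E
```

```text
[ 524.33331858 -121.68552789  121.21944005] [-247.67450362  -23.98170427] [ 3.14082443e+00 -5.31570330e-04  7.78348417e-01] [-2.30854352e-01  3.20929943e-01  1.89808183e+00  5.12390254e-05
  9.21647569e-01  5.61562806e-01] [-0.1311637  -0.31405204 -0.38799391]
```

View pics/s1.png

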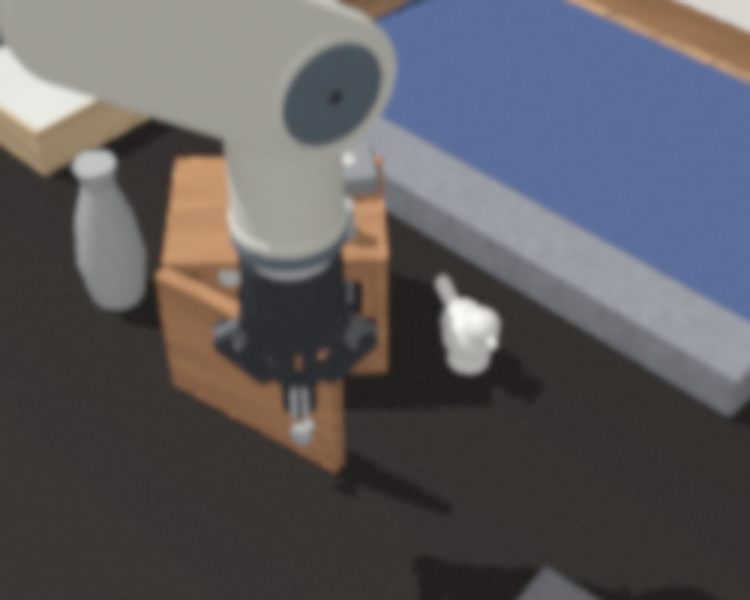

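>>> move_arm(increments=[{"tx": 1.5,"ty": 0,"tz": -0.6,"rx": 0,"ry": 0,"rz": 0,"gripper": -1},{"tx": 1.5,"ty": 0,"tz": 0,"rx": 0,"ry": 0,"rz": 0,"gripper": -1},{"tx": 1.2,"ty": 0,"tz": 0,"rx": 0,"ry": 0,"rz": 0,"gripper": -1},{"tx": 1.2,"ty": 0,"tz": 0,"rx": 0,"ry": 0,"rz": 0,"gripper": -1},{"tx": 1.2,"ty": 0,"tz": 0,"rx": 0,"ry": 0,"rz": 0,"gripper": -1},{"tx": 1.2,"ty": 0,"tz": 0,"rx": 0,"ry": 0,"rz": 0,"gripper": -1},{"tx": 1.2,"ty": 0,"tz": 0,"rx": 0,"ry": 0,"rz": 0,"gripper": -1},{"tx": 1.2,"ty": 0,"tz": 0,"rx": 0,"ry": 0,"rz": 0,"gripper": -1},{"tx": 1.2,"ty": 0,"tz": 0,"rx": 0,"ry": 0,"rz": 0,"gripper": -1},{"tx": 1.2,"ty": 0,"tz": 0,"rx": 0,"ry": 0,"rz": 0,"gripper": -1}])

```text
clock: 5.45
eef_pos: [614.5, -31.7, 128.1]
tcp_rot: [-3.142, -0.0, 0.779]
contact_force: [0.4, -0.3, -0.2]
opening: -0.002
```

>>> move_arm(increments=[{"tx": 0.6,"ty": 0,"tz": 0,"rx": 0,"ry": 0,"rz": 0,"gripper": -1},{"tx": 0.4,"ty": 0,"tz": 0,"rx": 0,"ry": 0,"rz": 0,"gripper": -1},{"tx": 0.2,"ty": 0,"tz": 0,"rx": 0,"ry": 0,"rz": 0,"gripper": -1},{"tx": 0.2,"ty": 0,"tz": 0,"rx": 0,"ry": 0,"rz": 0,"gripper": -1}])

```text
clock: 5.85
eef_pos: [623.6, -22.7, 128.1]
tcp_rot: [-3.141, 0.0, 0.779]
contact_force: [0.6, 0.1, 1.2]
opening: 0.001
```

```bash
python3 - <<'E'
from h import *
s=r.sense(); print(own(s['eef_pos']),s['tcp_rot'],s['contact_force'])
p,d=r.grab_frame('side'); cv2.imwrite('pics/s2.png',cv2.resize(p[110:310,190:440],None,fx=3,fy=3)[:,:,::-1])
E
```

```text
[-107.49608399  -23.37410106] [-3.14142844e+00  2.56780332e-04  7.79330152e-01] [0.61552849 0.06756133 1.21811738]
```

View pics/s2.png

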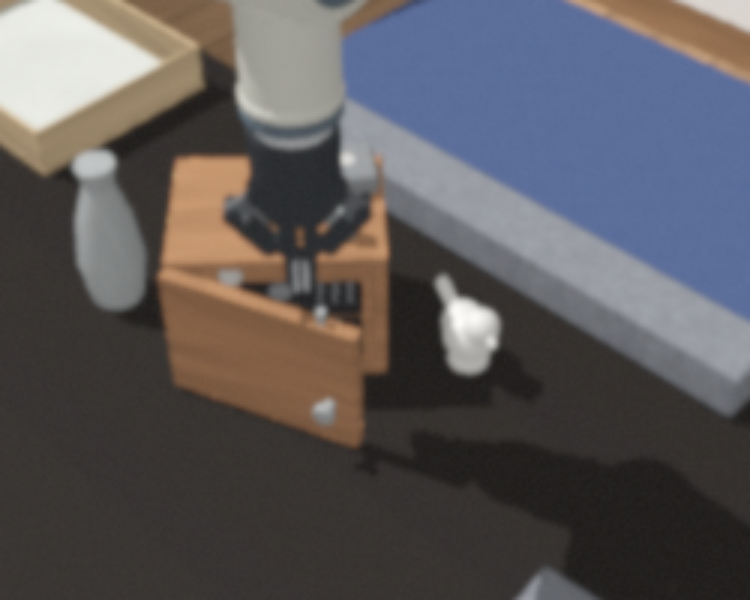

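```bash
python3 - <<'E'
from h import *
def cp(c,X): a,b=proj(c,X); return (b-190)*3,(a-110)*3
s=r.sense(); print('tcp px',cp('side',s['eef_pos']), cp('side',s['eef_pos']+[0,0,20]))
for th in np.arange(0,.66,.05):
    leaf=np.array([-np.sin(th),-np.cos(th)]); n=np.array([-np.cos(th),np.sin(th)])
    w=lambda rr,o,z:np.r_[RC@(np.array([-77,98])+rr*leaf+o*n)+TC,z]
    print(round(th,2),'stud',np.round(cp('side',w(158,7,162))),'corner',np.round(cp('side',w(193,14,148))))
E
```

```text
tcp px (np.float64(300.95705967300694), np.float64(305.266081544469)) (np.float64(300.05857822864965), np.float64(288.89838930298856))
0.0 stud [341. 259.] corner [381. 275.]
0.05 stud [341. 265.] corner [381. 282.]
0.1 stud [340. 271.] corner [379. 290.]
0.15 stud [338. 277.] corner [377. 298.]
0.2 stud [336. 283.] corner [375. 305.]
0.25 stud [334. 289.] corner [372. 313.]
0.3 stud [331. 295.] corner [368. 320.]
0.35 stud [328. 301.] corner [364. 328.]
0.4 stud [324. 307.] corner [359. 335.]
0.45 stud [320. 313.] corner [354. 343.]
0.5 stud [315. 319.] corner [348. 350.]
0.55 stud [310. 325.] corner [342. 357.]
0.6 stud [304. 331.] corner [335. 364.]
0.65 stud [298. 336.] corner [327. 371.]
```

```bash
python3 - <<'E'
from h import *
def cp(c,X): a,b=proj(c,X); return (b-190)*3,(a-110)*3
print('s1 tcp',cp('side',[524.3,-121.7,121.2]),cp('side',[524.3,-121.7,141.2]))
p,d=r.grab_frame('side')
np.set_printoptions(precision=0,suppress=True)
for row in range(196,218):
    print(row,[tuple(np.round(np.r_[own(X),X[2]]).astype(int)) for X in (atdepth('side',row,c,d[row,c]) for c in (288,290,292))])
a=cv2.imread('pics/s1.png')[330:470,240:360]; b=p[185:230,275:315][:,:,::-1]
cv2.imwrite('pics/z.png',np.hstack([cv2.resize(a,(480,560)),cv2.resize(b,(300,560))][:1]+[cv2.resize(b,(320,560))]))
E
```

```text
s1 tcp (np.float64(299.3609042105764), np.float64(432.61763950173156)) (np.float64(298.3536284976646), np.float64(416.4310857265027))
196 [(np.int64(-119), np.int64(-20), np.int64(195)), (np.int64(-109), np.int64(-25), np.int64(187)), (np.int64(-119), np.int64(-31), np.int64(195))]
197 [(np.int64(-118), np.int64(-20), np.int64(191)), (np.int64(-117), np.int64(-25), np.int64(190)), (np.int64(-118), np.int64(-30), np.int64(191))]
198 [(np.int64(-116), np.int64(-20), np.int64(186)), (np.int64(-117), np.int64(-25), np.int64(186)), (np.int64(-118), np.int64(-30), np.int64(187))]
199 [(np.int64(-121), np.int64(-20), np.int64(187)), (np.int64(-118), np.int64(-25), np.int64(184)), (np.int64(-121), np.int64(-30), np.int64(187))]
200 [(np.int64(-121), np.int64(-20), np.int64(184)), (np.int64(-118), np.int64(-25), np.int64(180)), (np.int64(-117), np.int64(-30), np.int64(179))]
201 [(np.int64(-120), np.int64(-20), np.int64(180)), (np.int64(-119), np.int64(-25), np.int64(178)), (np.int64(-117), np.int64(-30), np.int64(176))]
202 [(np.int64(-117), np.int64(-19), np.int64(173)), (np.int64(-118), np
[... 1551 characters left out ...]
p.int64(148)), (np.int64(-3), np.int64(-17), np.int64(21)), (np.int64(-4), np.int64(-23), np.int64(22))]
214 [(np.int64(-138), np.int64(-19), np.int64(151)), (np.int64(-140), np.int64(-24), np.int64(152)), (np.int64(-134), np.int64(-29), np.int64(146))]
215 [(np.int64(-140), np.int64(-19), np.int64(149)), (np.int64(-140), np.int64(-24), np.int64(149)), (np.int64(-142), np.int64(-29), np.int64(150))]
216 [(np.int64(-144), np.int64(-19), np.int64(149)), (np.int64(-145), np.int64(-24), np.int64(150)), (np.int64(-145), np.int64(-29), np.int64(150))]
217 [(np.int64(-146), np.int64(-19), np.int64(148)), (np.int64(-148), np.int64(-24), np.int64(150)), (np.int64(-150), np.int64(-29), np.int64(151))]
```

View pics/z.png

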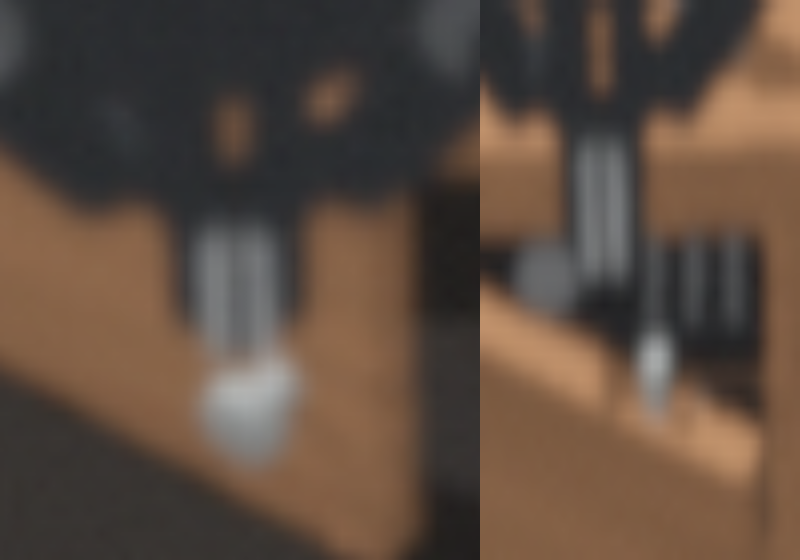

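The zoom and depth show that the fingertips really end about 22 mm above the reported TCP. They skimmed over the door edge, and the door stopped at about 0.43 rad. I'll lift, back out, and go in lower.

>>> move_arm(increments=[{"tx": 0,"ty": 0,"tz": -3,"rx": 0,"ry": 0,"rz": 0,"gripper": -1},{"tx": -3,"ty": 0,"tz": 0,"rx": 0,"ry": 0,"rz": 0,"gripper": -1},{"tx": -4,"ty": 0,"tz": 0,"rx": 0,"ry": 0,"rz": 0,"gripper": -1},{"tx": -3.5,"ty": 0,"tz": 0,"rx": 0,"ry": 0,"rz": 0,"gripper": -1},{"tx": 0,"ty": 0,"tz": 2.5,"rx": 0,"ry": 0,"rz": 0,"gripper": -1},{"tx": 0,"ty": 0,"tz": 2.5,"rx": 0,"ry": 0,"rz": 0,"gripper": -1},{"tx": 0,"ty": 0,"tz": 0,"rx": 0,"ry": 0,"rz": 0,"gripper": -1}])

```text
clock: 6.65
eef_pos: [546.5, -96.6, 105.8]
tcp_rot: [-3.138, 0.003, 0.779]
contact_force: [-0.8, 0.5, -0.5]
opening: 0.001
```

```bash
cat > chk.py <<'E'
from h import *
s=r.sense(); print('own',own(s['eef_pos']),s['eef_pos'],s['contact_force'],s['clock'])
p,d=r.grab_frame('side')
e=s['eef_pos']; a,b=proj('side',e); print('tcp px',a,b)
c=int(round(b))
for row in range(int(a)-16,int(a)+3):
    X=atdepth('side',row,c,d[row,c]); print(row,np.round(np.r_[own(X),X[2]]))
E
python3 chk.py
```

```text
own [-214.27006418  -21.6659412 ] [546.45989899 -96.55320264 105.76052922] [-0.77899313  0.5198599  -0.49774883] 6.65
tcp px 247.96532814887777 289.3255123510984
231 [-217.  -24.  171.]
232 [-217.  -23.  167.]
233 [-221.  -24.  168.]
234 [-224.  -24.  168.]
235 [-222.  -23.  162.]
236 [-226.  -23.  163.]
237 [-225.  -23.  159.]
238 [-228.  -23.  158.]
239 [-226.  -23.  152.]
240 [-227.  -23.  150.]
241 [-226.  -23.  145.]
242 [-225.  -22.  140.]
243 [-226.  -22.  137.]
244 [-145.  -17.   42.]
245 [-145.  -17.   38.]
246 [-147.  -17.   36.]
247 [-147.  -17.   32.]
248 [-146.  -16.   27.]
249 [-144.  -16.   21.]
```

>>> move_arm(increments=[{"tx": 1.0,"ty": 0,"tz": 0.6,"rx": 0,"ry": 0,"rz": 0,"gripper": -1},{"tx": 1.2,"ty": 0,"tz": 0,"rx": 0,"ry": 0,"rz": 0,"gripper": -1},{"tx": 1.2,"ty": 0,"tz": 0,"rx": 0,"ry": 0,"rz": 0,"gripper": -1},{"tx": 1,"ty": 0,"tz": 0,"rx": 0,"ry": 0,"rz": 0,"gripper": -1},{"tx": 1,"ty": 0,"tz": 0,"rx": 0,"ry": 0,"rz": 0,"gripper": -1},{"tx": 1,"ty": 0,"tz": 0,"rx": 0,"ry": 0,"rz": 0,"gripper": -1},{"tx": 1,"ty": 0,"tz": 0,"rx": 0,"ry": 0,"rz": 0,"gripper": -1},{"tx": 1,"ty": 0,"tz": 0,"rx": 0,"ry": 0,"rz": 0,"gripper": -1},{"tx": 1,"ty": 0,"tz": 0,"rx": 0,"ry": 0,"rz": 0,"gripper": -1},{"tx": 0.6,"ty": 0,"tz": 0,"rx": 0,"ry": 0,"rz": 0,"gripper": -1}])

```text
clock: 7.7
eef_pos: [621.0, -25.5, 102.2]
tcp_rot: [3.141, -0.0, 0.78]
contact_force: [-0.4, -1.6, 0.1]
opening: 0.002
```

```bash
python3 chk.py; python3 - <<'E'
from h import *
p,d=r.grab_frame('side'); cv2.imwrite('pics/s3.png',cv2.resize(p[130:270,220:380],None,fx=4,fy=4)[:,:,::-1])
E
```

```text
own [-111.28535911  -23.53081826] [621.00597672 -25.47430605 102.1940157 ] [-0.38225286 -1.62346973  0.14955726] 7.7
tcp px 219.7247732620508 290.7092684577115
203 [-123.  -27.  175.]
204 [-127.  -27.  175.]
205 [-118.  -27.  163.]
206 [-122.  -27.  164.]
207 [-123.  -27.  160.]
208 [-120.  -26.  154.]
209 [-122.  -26.  152.]
210 [-122.  -26.  149.]
211 [-122.  -26.  145.]
212 [-124.  -26.  144.]
213 [-122.  -26.  138.]
214 [-123.  -26.  135.]
215 [-123.  -26.  131.]
216 [-99. -24. 104.]
217 [-98. -24. 100.]
218 [-101.  -24.   98.]
219 [-98. -24.  91.]
220 [-101.  -24.   90.]
221 [-102.  -24.   88.]
```

View pics/s3.png

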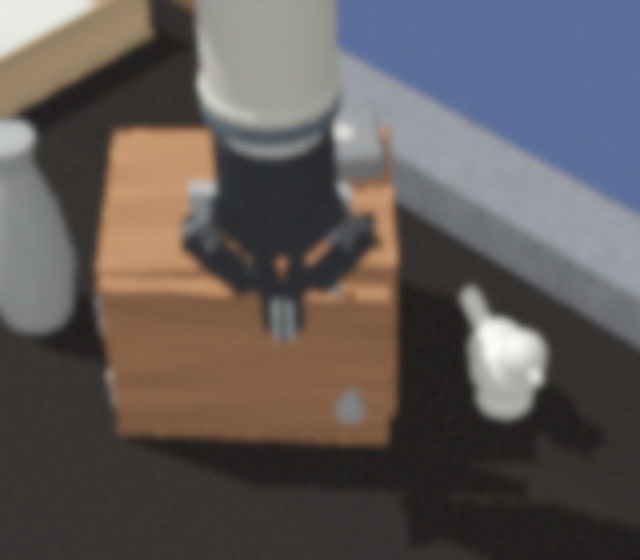

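The door is following the finger and is nearly shut. I'll continue in small steps until it meets the stop.

>>> move_arm(increments=[{"tx": 0.3,"ty": 0,"tz": 0,"rx": 0,"ry": 0,"rz": 0,"gripper": -1},{"tx": 0.3,"ty": 0,"tz": 0,"rx": 0,"ry": 0,"rz": 0,"gripper": -1},{"tx": 0.1,"ty": 0,"tz": 0,"rx": 0,"ry": 0,"rz": 0,"gripper": -1},{"tx": 0,"ty": 0,"tz": 0,"rx": 0,"ry": 0,"rz": 0,"gripper": -1}])

```text
clock: 8.2
eef_pos: [625.2, -21.2, 102.2]
tcp_rot: [-3.142, -0.0, 0.779]
contact_force: [-1.2, 1.4, -0.2]
opening: -0.004
```

>>> move_arm(increments=[{"tx": 0.15,"ty": 0,"tz": 0,"rx": 0,"ry": 0,"rz": 0,"gripper": -1},{"tx": 0.15,"ty": 0,"tz": 0,"rx": 0,"ry": 0,"rz": 0,"gripper": -1},{"tx": 0,"ty": 0,"tz": 0,"rx": 0,"ry": 0,"rz": 0,"gripper": -1}])

```text
clock: 8.5
eef_pos: [627.4, -19.0, 102.2]
tcp_rot: [3.142, -0.0, 0.779]
contact_force: [0.6, -0.8, 0.1]
opening: 0.0
```

>>> move_arm(increments=[{"tx": 0.15,"ty": 0,"tz": 0,"rx": 0,"ry": 0,"rz": 0,"gripper": -1},{"tx": 0.15,"ty": 0,"tz": 0,"rx": 0,"ry": 0,"rz": 0,"gripper": -1},{"tx": 0,"ty": 0,"tz": 0,"rx": 0,"ry": 0,"rz": 0,"gripper": -1}])

```text
clock: 8.8
eef_pos: [629.6, -16.8, 102.2]
tcp_rot: [3.142, -0.0, 0.78]
contact_force: [0.3, -0.6, -0.8]
opening: 0.001
```

>>> move_arm(increments=[{"tx": 0.15,"ty": 0,"tz": 0,"rx": 0,"ry": 0,"rz": 0,"gripper": -1},{"tx": 0.1,"ty": 0,"tz": 0,"rx": 0,"ry": 0,"rz": 0,"gripper": -1},{"tx": 0,"ty": 0,"tz": 0,"rx": 0,"ry": 0,"rz": 0,"gripper": -1}])

```text
clock: 9.1
eef_pos: [629.6, -16.6, 102.2]
tcp_rot: [-3.141, 0.004, 0.78]
contact_force: [-6.5, -8.6, 5.1]
opening: 0.0
```

The force of about 11 N shows the door is against its stop. Now back off, rise, and go over behind the latch tab.

>>> move_arm(increments=[{"tx": -2,"ty": 0,"tz": 0,"rx": 0,"ry": 0,"rz": 0,"gripper": -1},{"tx": -2,"ty": 0,"tz": 0,"rx": 0,"ry": 0,"rz": 0,"gripper": -1},{"tx": 0,"ty": 0,"tz": -4,"rx": 0,"ry": 0,"rz": 0,"gripper": -1},{"tx": 0,"ty": 0,"tz": -4,"rx": 0,"ry": 0,"rz": 0,"gripper": -1},{"tx": 0,"ty": 0,"tz": -4,"rx": 0,"ry": 0,"rz": 0,"gripper": -1},{"tx": 3.4,"ty": -1.2,"tz": 0,"rx": 0,"ry": 0,"rz": 0,"gripper": -1},{"tx": 3.4,"ty": -1.2,"tz": 0,"rx": 0,"ry": 0,"rz": 0,"gripper": -1},{"tx": 3.4,"ty": -1.2,"tz": 0,"rx": 0,"ry": 0,"rz": 0,"gripper": -1},{"tx": 3.2,"ty": -1.2,"tz": 0,"rx": 0,"ry": 0,"rz": 0,"gripper": -1},{"tx": 0,"ty": 0,"tz": 0,"rx": 0,"ry": 0,"rz": 0,"gripper": -1}])

```text
clock: 10.1
eef_pos: [665.7, 88.8, 222.0]
tcp_rot: [-3.141, -0.002, 0.782]
contact_force: [0.4, 0.4, -0.4]
opening: -0.0
```

```bash
python3 - <<'E'
from h import *
s=r.sense(); print('own',own(s['eef_pos']),s['eef_pos'],s['contact_force'])
p,d=r.grab_frame('side'); q,_=r.grab_frame('top')
cv2.imwrite('pics/s4.png',np.hstack([cv2.resize(p[130:270,220:380],None,fx=2.5,fy=2.5),cv2.resize(q[120:260,190:350],None,fx=2.5,fy=2.5)])[:,:,::-1])
E
```

```text
own [ 0.83254735 26.36616757] [665.65488585  88.83496329 222.01018855] [ 0.35719337  0.38545818 -0.43313602]
```

View pics/s4.png

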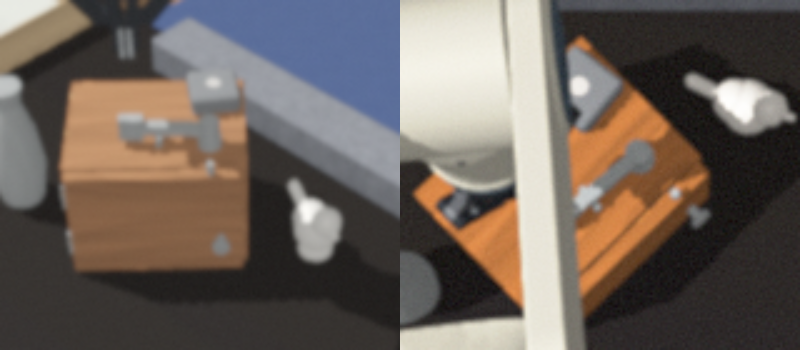

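>>> move_arm(increments=[{"tx": 0,"ty": 0,"tz": 2.6,"rx": 0,"ry": 0,"rz": 0,"gripper": -1},{"tx": 0,"ty": 0,"tz": 2.6,"rx": 0,"ry": 0,"rz": 0,"gripper": -1},{"tx": 0,"ty": 0,"tz": 2.6,"rx": 0,"ry": 0,"rz": 0,"gripper": -1},{"tx": -0.8,"ty": 0.1,"tz": 0,"rx": 0,"ry": 0,"rz": 0,"gripper": -1},{"tx": -0.7,"ty": 0,"tz": 0,"rx": 0,"ry": 0,"rz": 0,"gripper": -1},{"tx": 0,"ty": 0,"tz": 0,"rx": 0,"ry": 0,"rz": 0,"gripper": -1}])

```text
clock: 10.8
eef_pos: [654.3, 72.4, 145.9]
tcp_rot: [3.141, -0.001, 0.778]
contact_force: [-0.9, -0.3, 0.8]
opening: -0.001
```

```bash
python3 - <<'E'
from h import *
s=r.sense(); print('own',own(s['eef_pos']),s['eef_pos'],s['contact_force'])
p,d=r.grab_frame('side')
cv2.imwrite('pics/s5.png',cv2.resize(p[130:230,220:340],None,fx=5,fy=5)[:,:,::-1])
E
```

```text
own [-18.79190168  22.66158922] [654.30402304  72.40326179 145.86751172] [-0.90039243 -0.28941188  0.84508595]
```

View pics/s5.png

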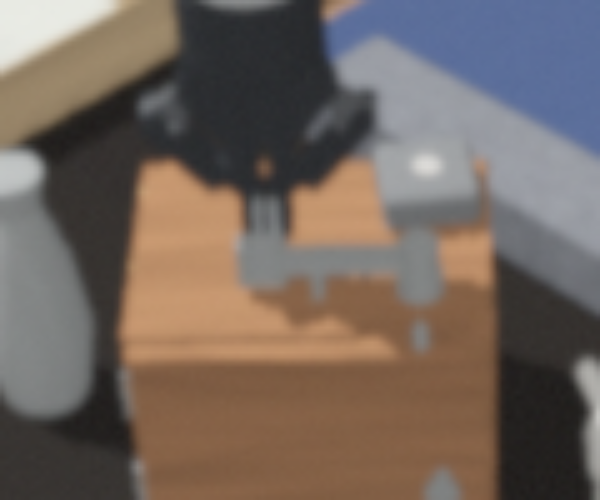

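The finger stands right behind the tab. Start the arc.

>>> move_arm(increments=[{"tx": -0.3,"ty": -0.2,"tz": 0.4,"rx": 0,"ry": 0,"rz": -3,"gripper": -1},{"tx": -0.89,"ty": -0.19,"tz": 0,"rx": 0,"ry": 0,"rz": -6,"gripper": -1},{"tx": -0.89,"ty": -0.19,"tz": 0,"rx": 0,"ry": 0,"rz": -6,"gripper": -1},{"tx": -0.89,"ty": -0.19,"tz": 0,"rx": 0,"ry": 0,"rz": -6,"gripper": -1},{"tx": -0.89,"ty": -0.19,"tz": 0,"rx": 0,"ry": 0,"rz": -6,"gripper": -1},{"tx": -0.89,"ty": -0.19,"tz": 0,"rx": 0,"ry": 0,"rz": -6,"gripper": -1},{"tx": -0.89,"ty": -0.19,"tz": 0,"rx": 0,"ry": 0,"rz": -6,"gripper": -1},{"tx": 0,"ty": 0,"tz": 0,"rx": 0,"ry": 0,"rz": 0,"gripper": -1}])

```text
clock: 11.65
eef_pos: [617.3, 30.8, 141.8]
tcp_rot: [3.139, -0.0, 1.461]
contact_force: [-0.6, 0.4, 0.1]
opening: 0.001
```

```bash
cat > la.py <<'E'
from h import *
s=r.sense(); o=own(s['eef_pos'])-[-40,-60]; print('rel pivot',o,'r',np.hypot(*o),'yaw-YAW',s['tcp_rot'][2]-YAW,s['eef_pos'],s['contact_force'])
phi=np.arctan2(-o[0],o[1])
for dd in (18,): print('phi est',phi+np.arcsin(dd/np.hypot(*o)))
p,d=r.grab_frame('side')
for q in r.place_of('latch_tab','side')[:2]:
    X=atz('side',*q['location'],186); w=own(X)-[-40,-60]; print('tab',q['confidence'],w,np.arctan2(-w[0],w[1]),np.hypot(*w))
import sys
if len(sys.argv)>1: cv2.imwrite(sys.argv[1],cv2.resize(p[130:230,220:340],None,fx=5,fy=5)[:,:,::-1])
E
python3 la.py
```

```text
rel pivot [-34.40234633  79.09718367] r 86.25477318738474 yaw-YAW 0.6812384582960879 [617.26408672  30.77070652 141.75657837] [-0.60951106  0.4005392   0.08365168]
phi est 0.6204870042992183
tab 0.89 [-46.71712828  67.5469559 ] 0.6050826647154555 82.12844407599695
```

>>> move_arm(increments=[{"tx": -0.89,"ty": -0.19,"tz": 0,"rx": 0,"ry": 0,"rz": -6,"gripper": -1},{"tx": -0.89,"ty": -0.19,"tz": 0,"rx": 0,"ry": 0,"rz": -6,"gripper": -1},{"tx": -0.89,"ty": -0.19,"tz": 0,"rx": 0,"ry": 0,"rz": -6,"gripper": -1},{"tx": -0.89,"ty": -0.19,"tz": 0,"rx": 0,"ry": 0,"rz": -6,"gripper": -1},{"tx": -0.89,"ty": -0.19,"tz": 0,"rx": 0,"ry": 0,"rz": -6,"gripper": -1},{"tx": -0.89,"ty": -0.19,"tz": 0,"rx": 0,"ry": 0,"rz": -6,"gripper": -1},{"tx": -0.89,"ty": -0.19,"tz": 0,"rx": 0,"ry": 0,"rz": -6,"gripper": -1},{"tx": 0,"ty": 0,"tz": 0,"rx": 0,"ry": 0,"rz": 0,"gripper": -1}])

```text
clock: 12.55
eef_pos: [616.9, -31.2, 140.6]
tcp_rot: [3.141, 0.001, 2.192]
contact_force: [-0.6, -0.0, -0.0]
opening: 0.001
```

```bash
python3 la.py pics/s6.png
```

```text
rel pivot [-78.19842223  35.29335774] r 85.79402274807211 yaw-YAW 1.4122070363083061 [616.91661024 -31.17080371 140.55116338] [-0.61507325 -0.00374372 -0.03246005]
phi est 1.3582115825094885
tab 0.5 [-72.51382201  20.74793725] 1.292118012674024 75.42367852910392
```

>>> move_arm(increments=[{"tx": -0.9,"ty": -0.19,"tz": 0,"rx": 0,"ry": 0,"rz": -6,"gripper": -1},{"tx": -0.9,"ty": -0.19,"tz": 0,"rx": 0,"ry": 0,"rz": -6,"gripper": -1},{"tx": 0,"ty": 0,"tz": 0,"rx": 0,"ry": 0,"rz": 0,"gripper": -1}])

```text
clock: 12.95
eef_pos: [624.8, -47.3, 140.2]
tcp_rot: [3.142, 0.0, 2.401]
contact_force: [-0.4, 0.2, -0.7]
opening: -0.002
```

```bash
python3 la.py pics/s7.png
```

```text
rel pivot [-83.87469403  18.2738686 ] r 85.8422889469068 yaw-YAW 1.6211623145764031 [624.84590044 -47.2645736  140.23035854] [-0.38319459  0.1892255  -0.66300306]
phi est 1.5675322703110048
tab 0.52 [-79.33817832   4.44774254] 1.5147943871759313 79.46275198116726
```

View pics/s7.png

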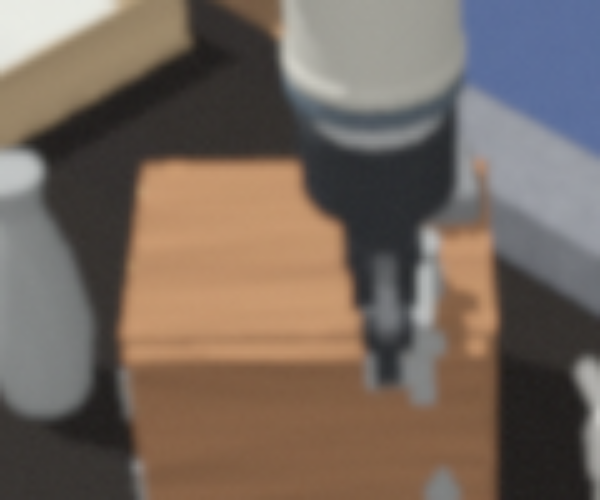

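The latch arm now points squarely out. Withdraw sideways, then up.

>>> move_arm(increments=[{"tx": 1.5,"ty": 0,"tz": 0,"rx": 0,"ry": 0,"rz": 0,"gripper": -1},{"tx": 2,"ty": 0,"tz": 0,"rx": 0,"ry": 0,"rz": 0,"gripper": -1},{"tx": 0,"ty": 0,"tz": -4,"rx": 0,"ry": 0,"rz": 0,"gripper": -1},{"tx": 0,"ty": 0,"tz": -4,"rx": 0,"ry": 0,"rz": 0,"gripper": -1},{"tx": 0,"ty": 4.5,"tz": -4,"rx": 0,"ry": 0,"rz": 0,"gripper": -1},{"tx": 2,"ty": -4.5,"tz": 0,"rx": 0,"ry": 0,"rz": 0,"gripper": -1},{"tx": 3,"ty": -4.5,"tz": 0,"rx": 0,"ry": 0,"rz": 0,"gripper": -1},{"tx": 3,"ty": -4.5,"tz": 0,"rx": 0,"ry": 0,"rz": 0,"gripper": -1},{"tx": 3,"ty": -4.5,"tz": 0,"rx": 0,"ry": 0,"rz": 0,"gripper": -1},{"tx": 0,"ty": 0,"tz": 0,"rx": 0,"ry": 0,"rz": 0,"gripper": -1}])

```text
clock: 14.05
eef_pos: [426.2, -51.7, 252.5]
tcp_rot: [-3.139, -0.003, 2.4]
contact_force: [0.3, 0.0, -0.4]
opening: 0.001
```

```bash
python3 la.py; python3 - <<'E'
from h import *
p,_=r.grab_frame('side'); q,_=r.grab_frame('top')
cv2.imwrite('pics/s8.png',np.hstack([cv2.resize(p[130:270,220:380],None,fx=2.5,fy=2.5),cv2.resize(q[120:260,190:350],None,fx=2.5,fy=2.5)])[:,:,::-1])
E
```

```text
rel pivot [-228.24443776  154.73379672] r 275.7500158007473 yaw-YAW 1.6199250850379787 [426.24068877 -51.72605146 252.51879054] [ 0.33084644  0.00179163 -0.35301104]
phi est 1.0403593391609087
tab 0.49 [-66.47327157   4.65043588] 1.5009506422251069 66.63574406504388
```

View pics/s8.png

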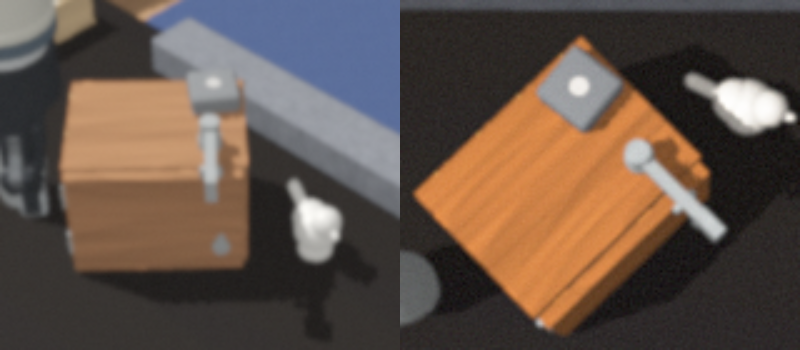

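```bash
python3 - <<'E'
from rig import r
print(r.sign_off())
E
```

```text
the job is handed in; nothing more can be done
None
```

The door is shut and the latch arm points squarely out across it, in front of the stud. The job is handed in at about 14 s of the 51 s, and the hand is clear. No verdict was reported.

**How it went:**
- **Door:** The first push slid over the door's upper edge and left it about 0.43 rad open. The fingertips end about 22–27 mm higher than the reported tool point. I backed out, went in lower and pushed until the force rose to about 11 N at the stop.
- **Latch:** I pushed the tab round from behind with the shut fingers, about 90 degrees, then backed off sideways and up. No force over 2 N showed on the latch.

**Last checks:**
- **Latch angle:** My reading of the last top picture puts the arm within about 1–2 degrees of square. Contact geometry gave 1.57 rad just before I withdrew.
- **Disagreement:** The side-view network put the tab at 1.50 rad, with low confidence (0.49) and the tab only 67 mm from the pivot instead of 85. I trusted the other two readings; all three lie within the limits.
- **Other things:** The vase, bird and hub look unmoved in the last pictures. I did not check the paperback at the end. The things inside the cabinet are hidden by the shut door. The force on the tool read near zero.

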